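Close the pots of the parts caddy and hold it up level off its stand

TASK

The two screw pots on the small metal parts caddy have their push-on caps standing part way up. While the caddy sits in its stand, press both caps fully home, then lift the caddy by its handle straight up until it is about 10 cm clear of the stand, keeping it level so that nothing falls out of its tray, and without disturbing the other things on the bench. Finish still holding it there: steady, level and directly above the stand, not put down or let go.

Things in the scene. Friction and masses are not known exactly. Their poses are not given: they have to be found in the camera images.
- stand: Grey fixed docking stand, a block 206 x 96 mm and 30 mm high, long along its own x. Origin: centre of its underside, on the bench. The caddy rests on its top face (30 mm up) between low lips that rise 8 mm above that face and leave 3 mm play all round. Its place and its turn about the vertical differ from run to run.
- caddy: Loose caddy, about 0.3 to 0.5 kg all told: an aluminium tray 190 x 80 x 18 mm (long along its own x; walls and floor 4 mm thick; z up) that sits in the stand with its axes along the stand's. Origin: centre of its underside. On the long centre line stand two upright white pots, 36 mm across, centred 68 mm either side of the middle, with a shoulder 36 mm above the origin; and between them two steel posts, 8 mm across, 28 mm either side of the middle, which carry the handle.
- handle (a point): Centre of the caddy's black handle bar, 100 mm above the caddy's origin. The bar is 70 mm long along the caddy's x, 12 mm thick along its y and 16 mm high; pinch it across its 12 mm from above, at the middle, where the caddy balances. Free all round; only the posts and the tray lie below.
- cap_a (a joint): How far the push-on cap on the pot at the caddy's +x end has been pressed down, in m: 0 is 10 mm up, 0.010 is fully home on a hard stop, flush on the pot's shoulder. It starts at 0 to 0.005. It slides straight down, takes about 5 N to move all the way (up or down), and stays where it is left.
- cap_b (a joint): The same for the cap on the pot at the caddy's -x end.
- cap_a_top (a point): Centre of the top face of the cap at the caddy's +x end: a black flat-topped disc 36 mm across and 20 mm high. Fully home its top is 56 mm above the caddy's origin; 10 mm higher at joint value 0. The nearest handle post is 36 mm from its centre and the handle's top is 52 mm above a cap that is home, so press with shut fingers set narrow along the caddy's x.
- cap_b_top (a point): The same point of the cap at the caddy's -x end.
- heatsink: Loose finned aluminium heat sink, 30 x 22 x 12 mm, 20 g, lying in the tray on the +y side of the handle. Origin: centre of its underside. Stays in the tray.
- bracket: Loose steel angle bracket, 32 x 20 mm, 14 mm high, 20 g, lying in the tray on the -y side of the handle. Origin: centre of its underside. Stays in the tray.
- spray_can: Bystander: upright metal can, 56 mm across, 150 mm high. Origin: centre of its underside. Leave alone.
- wash_bottle: Bystander: upright white bottle with a red cap, 66 mm across, 150 mm high. Origin: centre of its underside. Leave alone.
- driver: Bystander: screwdriver about 150 mm long, lying on the bench beyond the stand along its own x. Leave alone.
- pry_bar: Bystander: flat blue plastic pry bar, 143 x 20 x 6 mm, lying on the bench beyond the stand along its own x. Leave alone.
Mind the look-alikes: they are no part of the job. What is shaped like the stand but red is not meant.

How it is judged:
By the outcome, as a careful person would: the job done as asked, in the order asked, and still so for the second after the job is handed in, while the arm keeps its last pose, push and grip.
It also fails if it takes over 58 s, if anything falls off the work surface, if the arm or the gripper's body presses on something with over 40 N, if the wrist force passes 120 N, or if a joint passes its speed limit or range.

ROBOT

A 6-joint arm with a two-finger parallel gripper is mounted at the origin on the work surface. World frame = base frame: x ahead of the robot, y to its left, z up, the work surface at z = 0. Lengths are in m, angles in rad, forces in N, time in s.
With the tool pointing down it reaches from about 0.275 to 0.825 m from the base axis. Payload 5.2 kg.
Tool frame: the origin (TCP) lies midway between the tips of the shut fingers; the grasp point (between the pads) lies 19 mm behind it; z points along the fingers, y is the direction in which the jaws open and shut (so a half turn about z gives the same grasp; the last joint's range is limited). The gripper opens to 93 mm and grips with 3 to 60 N. Pads are 15 mm wide; open, the fingers measure 128 mm over their backs; the gripper's body (75 mm by 188 mm) begins 65 mm behind the grasp point.
Start: joints at [1.124, 0.259, 1.535, -0, 1.348, -0.203], TCP at [0.133, 0.534, 0.219] pointing down, gripper open.
Joint ranges: [-3.14, 3.14], [-0.91, 2.08], [0.19, 2.58], [-1.22, 4.36], [0.22, 2.71], [-3.12, 3.12]. Speed limits (rad/s): [2.57, 2.57, 3.14, 3.14, 3.14, 3.14].

INTERFACE

Orientations are given as a unit quaternion [w, x, y, z].
In Python, from cell import bot, planner, snapshot, finder, telemetry gives the robot as it stands. Calls block until the motion is done:
- bot.reach(position, orientation): joint-space move of the TCP to a pose.
- bot.move_straight(position, attitude=None, vel=0.15): straight line of the TCP; attitude=None keeps the orientation; vel is the mean speed in m/s.
- bot.move_j(angles): joint-space move.
- bot.command_gripper(opening, grasp_force=None): opening from 0.0 (shut) to 1.0 (fully open); grasp_force is the grip in N (None keeps the last); returns when the fingers have stopped.
- bot.sleep(seconds).
- planner.solve_ik(position, orientation): joint angles nearest the present ones, or None.
- snapshot(name): name is "side" or "top" or "wrist"; returns a dict with "image" (384x512x3 uint8, red, green, blue), "z_map" (384x512 float32, m along the optical axis (not along the pixel's ray), 0 where there is no reading), "vfov" (degrees; the focal length in pixels is half the picture's height over the tangent of half this angle, whatever the lens; pixels are square), "cx", "cy" (the principal point, pixels), "position" and "rotation" of the camera in the world. Camera axes: x right, y down, z forward; pixel columns grow to the right and rows downward; lengths in m; the calibration is good to about 2 mm. The wrist camera is an equidistant fisheye: a pixel r from the principal point sees the ray r / f radians off the axis. A picture is of the moment at which its call begins.
A pose or a line that the arm cannot do raises bot.Unreachable and nothing moves.
- bot.sign_off(): hands the job in, once; it reports no verdict.
Trained networks look in a picture, given as the dict that the camera call returned (one of the last four; its "shot" number tells which), for a name from the list of things; names that differ only in an ending like _2 or _b are one class to them, and where a whole thing is asked for, a point or a joint stands for the part that bears it (a point fixed in the world has none). Each returns a list of dicts, best first, with "score" (0 to 1); they miss things now and then, are a little off and sometimes report something else, mostly with a low value. They report only what shows in the picture. A call takes as long as a camera call. They do not tell look-alikes from the thing itself.
- finder.find_in(target, picture): "xy" ([column, row] as shares, 0 to 1, of the picture: columns of its width, rows of its height, amid what is visible of it).
Readings, each from a call of its own:
- telemetry.get_time(): time.
- telemetry.get_joint_pos(): joint angles.
- telemetry.get_qvel(): joint speeds.
- telemetry.get_joint_torque(): joint torques, N m.
- telemetry.get_tcp_pos(): TCP position.
- telemetry.get_ee_rot(): TCP orientation.
- telemetry.get_contact_force(): force on the tool from outside, world axes, zero at the start.
- telemetry.get_ft_torque(): the same for the moment, N m.
- telemetry.get_width(): opening from 0.0 (shut) to 1.0 (fully open).
Only numpy, scipy, OpenCV 4.12 (cv2) and the standard library are available. Lean on these libraries where they do the work, as an engineer would, in place of code of your own. Each camera call takes 0.05 s, during which the arm holds its last target. There are 200 camera calls.

## Working session

There is one attempt and no reset: what is moved stays moved. The work goes in short steps, each a Python script; the robot and the scene stay as the last script left them, time stands still between calls to the robot, and variables do not carry over. Pictures are saved under pics/ and viewed, about 8 in all and at most 12, crops included, and the job is handed in when it is done.

```bash
mkdir -p pics; cat > h.py <<'E'
import numpy as np, cv2
from cell import bot, planner, snapshot, finder, telemetry
def f_of(s): return s["image"].shape[0]/2/np.tan(np.radians(s["vfov"])/2)
def cloud(s):
    z=s["z_map"]; h,w=z.shape; f=f_of(s)
    u,v=np.meshgrid(np.arange(w),np.arange(h))
    P=np.stack([(u-s["cx"])/f*z,(v-s["cy"])/f*z,z],-1)
    W=P@np.array(s["rotation"]).T+np.array(s["position"]); W[z==0]=np.nan
    return W
def save(img,n): cv2.imwrite("pics/"+n,cv2.cvtColor(img,cv2.COLOR_RGB2BGR))
E
python3 - <<'E'
from h import *
ims=[]
for n in ("top","side"):
    s=snapshot(n); W=cloud(s); np.savez(f"{n}.npz",W=W,im=s["image"]); ims.append(s["image"])
    print(n,np.round(s["position"],3),np.round(s["rotation"],2).tolist())
    for t in ("stand","caddy","handle","cap_a_top","heatsink","bracket"):
        for d in finder.find_in(t,s)[:3]:
            c,r=int(d["xy"][0]*512),int(d["xy"][1]*384)
            print(n,t,round(d["score"],2),(c,r),np.round(W[r,c],3))
save(cv2.resize(ims[0],(800,600)),"top.png"); save(cv2.resize(ims[1],(800,600)),"side.png")
print(telemetry.get_time())
E
```

```text
Traceback (most recent call last):
  File "h.py", line 8, in cloud
    W=P@np.array(s["rotation"]).T+np.array(s["position"]); W[z==0]=np.nan
      ~^~~~~~~~~~~~~~~~~~~~~~~~~~
ValueError: matmul: Input operand 1 has a mismatch in its core dimension 0, with gufunc signature (n?,k),(k,m?)->(n?,m?) (size 4 is different from 3)
```

Rotation is a quaternion.

```bash
sed -i 's/^import numpy.*/import numpy as np, cv2\nfrom scipy.spatial.transform import Rotation as R\ndef rot(q): return R.from_quat(np.roll(q,-1)).as_matrix()/; s/np.array(s\["rotation"\])/rot(s["rotation"])/' h.py
python3 - <<'E'
from h import *
ims=[]
for n in ("top","side"):
    s=snapshot(n); W=cloud(s); np.savez(f"{n}.npz",W=W,im=s["image"]); ims.append(s["image"])
    print(n,np.round(s["position"],3),np.round(s["rotation"],2).tolist())
    for t in ("stand","caddy","handle","cap_a_top","heatsink","bracket"):
        for d in finder.find_in(t,s)[:3]:
            c,r=int(d["xy"][0]*512),int(d["xy"][1]*384)
            print(n,t,round(d["score"],2),(c,r),np.round(W[r,c],3))
save(cv2.resize(ims[0],(800,600)),"top.png"); save(cv2.resize(ims[1],(800,600)),"side.png")
print(telemetry.get_time(), telemetry.get_ee_rot())
E
```

```text
top [0.358 0.015 1.459] [0.07, -0.69, 0.71, -0.08]
top stand 0.96 (186, 228) [0.558 0.224 0.027]
top stand 0.59 (270, 256) [ 0.463 -0.033  0.023]
top caddy 0.58 (279, 242) [ 0.504 -0.062  0.035]
top handle 0.9 (275, 239) [ 0.504 -0.046  0.121]
top cap_a_top 0.42 (258, 230) [0.535 0.002 0.095]
top heatsink 0.37 (275, 246) [ 0.491 -0.049  0.045]
top bracket 0.61 (256, 230) [0.536 0.007 0.092]
top bracket 0.55 (285, 232) [ 0.534 -0.082  0.035]
side [ 0.377 -0.736  0.875] [-0.38, 0.91, -0.15, 0.07]
side stand 0.95 (203, 172) [0.543 0.202 0.032]
side stand 0.76 (217, 267) [ 0.493 -0.151  0.03 ]
side stand 0.28 (180, 122) [0.515 0.383 0.103]
side caddy 0.63 (208, 231) [ 0.492 -0.08   0.089]
side caddy 0.27 (219, 203) [ 0.541 -0.004  0.098]
side handle 0.6 (179, 123) [0.513 0.395 0.091]
side handle 0.57 (209, 231) [ 0.494 -0.082  0.09 ]
side heatsink 0.56 (202, 232) [ 0.482 -0.045  0.048]
side bracket 0.55 (217, 236) [ 0.517 -0.062  0.039]
side bracket 0.37 (204, 244) [ 0.471 -0.123  0.096]
0.75 [-2.04355968e-07  1.21609985e-01  9.92577962e-01  2.90938526e-05]
```

View pics/top.png

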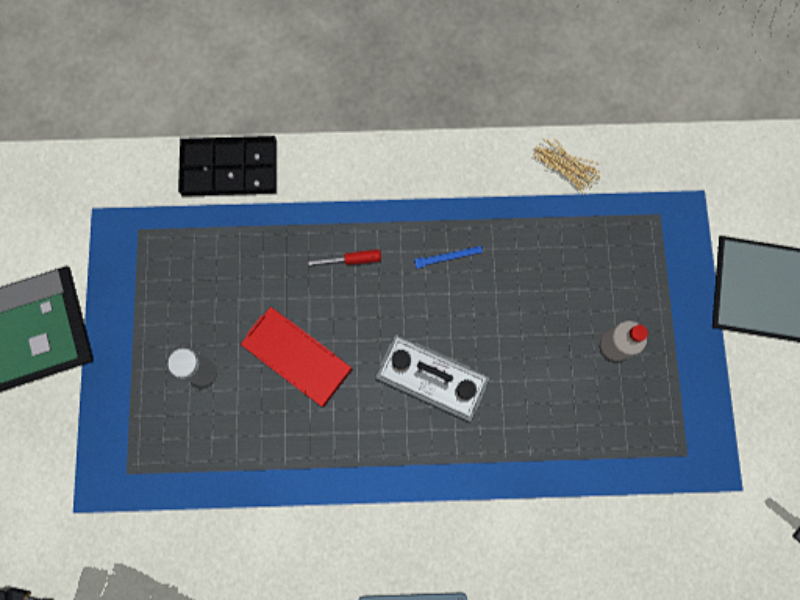

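View pics/side.png

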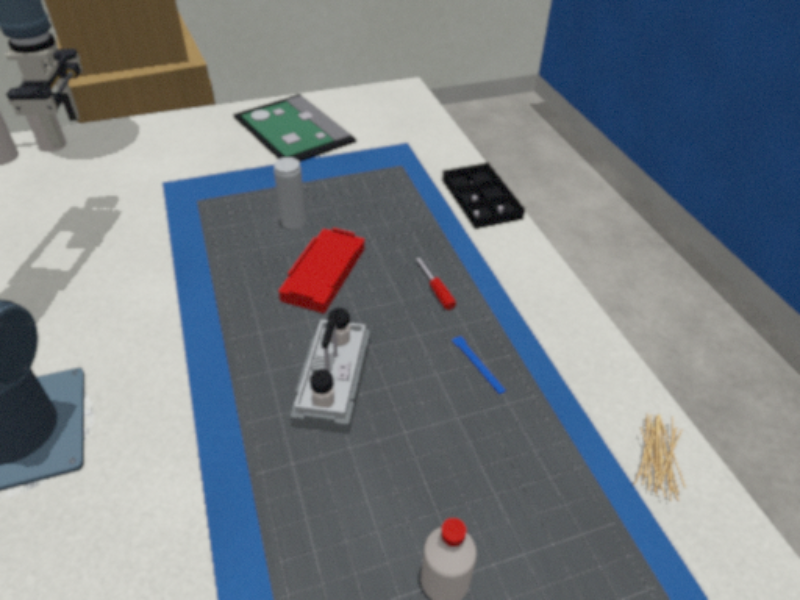

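Top view (800×600): the grey stand with the caddy is around (433,378), with caps at (400,360) and (465,390) and the handle at (434,374). The red look-alike is at (297,357) and is empty. The side view agrees. Next I'll refine with the depth clouds.

```bash
python3 - <<'E'
from h import *
for n in ("top","side"):
    d=np.load(n+".npz"); W=d["W"]; im=d["im"].astype(int)
    P=W.reshape(-1,3); C=im.reshape(-1,3)
    near=np.hypot(P[:,0]-.5,P[:,1]+.06)<.16
    fl=near&(P[:,2]<.01); print(n,"floor",np.median(P[fl,2]))
    m=near&(P[:,2]>.012)
    # stand/caddy footprint from points between .02 and .06
    q=P[m&(P[:,2]<.06)][:,:2].astype(np.float32); (c,s,a)=cv2.minAreaRect(q); print("rect",np.round(c,4),np.round(s,4),a,len(q), "mean",q.mean(0))
    dark=(C.max(1)<70)&m
    h=P[dark&(P[:,2]>.115)]
    if len(h)>5:
        mu=h.mean(0);e=np.linalg.svd((h-mu)[:,:2])[2][0];t=(h-mu)[:,:2]@e
        print("handle",mu.round(4),"mid",(mu[:2]+e*(t.max()+t.min())/2).round(4),"len",np.ptp(t),"ang",np.degrees(np.arctan2(e[1],e[0])),"zmed",np.percentile(h[:,2],[50,90]),len(h))
    for g in ((.535,.003),(.471,-.123)):
        k=dark&(np.hypot(P[:,0]-g[0],P[:,1]-g[1])<.03)&(P[:,2]>.06)&(P[:,2]<.115)
        p=P[k]
        if len(p)<5: print("few",len(p)); continue
        zt=np.percentile(p[:,2],80); tp=p[p[:,2]>zt-.006]
        cc=cv2.minEnclosingCircle(tp[:,:2].astype(np.float32))
        print("cap",tp.mean(0).round(4),"circ",np.round(cc[0],4),cc[1],"z pct",np.percentile(p[:,2],[20,50,80,95]).round(4),len(p))
E
```

```text
top floor 0.0009866160645166655
rect [ 0.5061 -0.0544] [0.2063 0.0963] 63.55713653564453 1749 mean [ 0.503069  -0.0537416]
handle [ 0.5065 -0.0545  0.1365] mid [ 0.5066 -0.0542] len 0.06764197614187595 ang -116.08458772733573 zmed [0.13697783 0.13978266] 91
cap [0.5359 0.0065 0.0951] circ [0.5362 0.0066] 0.018164481967687607 z pct [0.0921 0.0945 0.0971 0.0989] 120
cap [ 0.4757 -0.1142  0.0943] circ [ 0.4759 -0.1134] 0.018152613192796707 z pct [0.0911 0.094  0.0959 0.0978] 123
side floor 0.0028951644745091043
rect [ 0.5051 -0.0553] [0.2079 0.0969] 63.59224319458008 2021 mean [ 0.50107217 -0.07677437]
handle [ 0.508  -0.0551  0.1371] mid [ 0.5082 -0.0546] len 0.07076861718282132 ang -115.14629599371939 zmed [0.13844277 0.1404431 ] 106
cap [0.5405 0.0043 0.0961] circ [0.5368 0.0064] 0.018811196088790894 z pct [0.0901 0.0953 0.0974 0.0984] 107
cap [ 0.4754 -0.1178  0.0951] circ [ 0.476  -0.1163] 0.01811925321817398 z pct [0.089  0.0944 0.096  0.0972] 167
```

```bash
cat >> h.py <<'E'
C=np.array([.5063,-.0545]); A=np.radians(63.5)
ex=np.array([np.cos(A),np.sin(A)])
def quat(sign):
    y=sign*np.array([-np.sin(A),np.cos(A),0]); z=np.array([0,0,-1.]); x=np.cross(y,z)
    return np.roll(R.from_matrix(np.stack([x,y,z],1)).as_quat(),1)
E
python3 - <<'E'
from h import *
q0=np.array(telemetry.get_joint_pos())
sols=[]
for s in (1,-1):
    j=planner.solve_ik([*C,.2],quat(s)); print(s,None if j is None else np.round(j,2))
    if j is not None: sols.append((np.abs(np.array(j)-q0).max(),s))
s=min(sols)[1]; Q=quat(s); np.save("Q.npy",Q)
bot.command_gripper(0.0,20)
for name,k in (("capL",.068),("capR",-.068)):
    p=C+k*ex
    bot.reach([*p,.24],Q)
    bot.move_straight([*p,.105],vel=.12); bot.sleep(.2)
    f0=np.array(telemetry.get_contact_force()); z=.100; log=[]
    while z>.078:
        bot.move_straight([*p,z],vel=.03); bot.sleep(.05)
        f=telemetry.get_contact_force()[2]-f0[2]; log.append((round(z,4),round(telemetry.get_tcp_pos()[2],4),round(f,1)))
        if f>22: break
        z-=.001 if f<9 else .0005
    print(name,f0.round(1),log, telemetry.get_time())
    bot.move_straight([*p,.19],vel=.12)
s=snapshot("wrist"); save(s["image"],"w1.png"); print(telemetry.get_time())
t=snapshot("top"); np.savez("top2.npz",W=cloud(t),im=t["image"])
E
```

```text
1 [-0.33  0.2   1.66 -0.    1.28 -3.01]
-1 [-0.33  0.2   1.66 -0.    1.28  0.14]
capL [-0.6 -0.   0.1] [(0.1, np.float64(0.0998), np.float64(-0.2)), (0.099, np.float64(0.099), np.float64(-0.5)), (0.098, np.float64(0.098), np.float64(0.0)), (0.097, np.float64(0.097), np.float64(-0.7)), (0.096, np.float64(0.0959), np.float64(-0.5)), (0.095, np.float64(0.0951), np.float64(0.7)), (0.094, np.float64(0.0943), np.float64(4.4)), (0.093, np.float64(0.0931), np.float64(4.9)), (0.092, np.float64(0.092), np.float64(2.9)), (0.091, np.float64(0.091), np.float64(4.2)), (0.09, np.float64(0.09), np.float64(3.6)), (0.089, np.float64(0.089), np.float64(4.1)), (0.088, np.float64(0.088), np.float64(3.1)), (0.087, np.float64(0.087), np.float64(3.6)), (0.086, np.float64(0.0862), np.float64(5.1)), (0.085, np.float64(0.0862), np.float64(12.8)), (0.0845, np.float64(0.0861), np.float64(16.6)), (0.084, np.float64(0.0861), np.float64(19.7)), (0.0835, np.float64(0.0861), np.float64(23.6))] 11.8083
capR [ 0.1 -0.2  0.9] [(0.1, np.float64(0.0998), np.float64(-0.8)), (0.099, np.float64(0.099), np.float64(-0.0)), (0.098, np.float64(0.098), np.float64(-1.9)), (0.097, np.float64(0.097), np.float64(-0.2)), (0.096, np.float64(0.096), np.float64(-0.4)), (0.095, np.float64(0.095), np.float64(-1.2)), (0.094, np.float64(0.0941), np.float64(-0.0)), (0.093, np.float64(0.0932), np.float64(2.1)), (0.092, np.float64(0.0921), np.float64(3.8)), (0.091, np.float64(0.091), np.float64(3.1)), (0.09, np.float64(0.09), np.float64(2.1)), (0.089, np.float64(0.089), np.float64(2.8)), (0.088, np.float64(0.088), np.float64(2.2)), (0.087, np.float64(0.087), np.float64(2.2)), (0.086, np.float64(0.0862), np.float64(4.7)), (0.085, np.float64(0.0862), np.float64(13.3)), (0.0845, np.float64(0.0861), np.float64(17.8)), (0.084, np.float64(0.0861), np.float64(22.1))] 20.4167
21.5
```

View pics/w1.png

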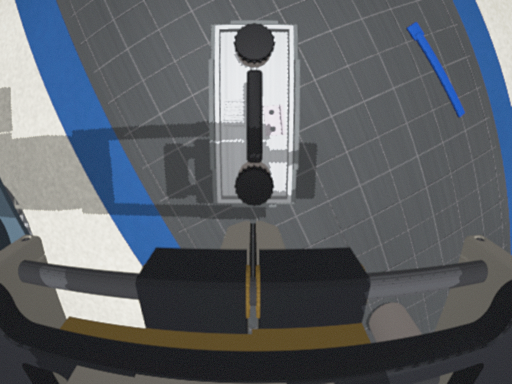

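Both caps stopped hard at TCP z = 0.0861, against 0.086 expected when home. The wrist view shows both caps level, with the handle at (254,115) aligned with the tool. Now I'll grasp and lift.

```bash
python3 - <<'E'
from h import *
Q=np.load("Q.npy"); z=.111
bot.move_straight([*C,.20],vel=.15)
bot.command_gripper(.5,20)
bot.move_straight([*C,z],vel=.08); bot.sleep(.2); print("pre",np.round(telemetry.get_contact_force(),1))
f0=np.array(telemetry.get_contact_force())
bot.command_gripper(0.0,45); bot.sleep(.3)
print("w mm",telemetry.get_width()*93,"F",np.round(telemetry.get_contact_force()-f0,1),telemetry.get_tcp_pos())
bot.move_straight([*C,z+.015],vel=.03); bot.sleep(.3)
print("lift15 F",np.round(telemetry.get_contact_force()-f0,1),"M",np.round(telemetry.get_ft_torque(),2),telemetry.get_time())
for n in ("side","top"):
    s=snapshot(n); np.savez(n+"3.npz",W=cloud(s),im=s["image"])
    if n=="side": save(cv2.resize(s["image"][130:320,120:340],None,fx=3,fy=3,interpolation=cv2.INTER_CUBIC),"s3.png")
E
```

```text
pre [-0.1 -0.2 -0.1]
w mm 12.020936807732516 F [ 0.6 -0.6 -1.4] [ 0.50632147 -0.05452764  0.11094333]
lift15 F [ 0.2 -0.3 -3.9] M [-0.16  0.14 -0.01] 26.4083
```

View pics/s3.png

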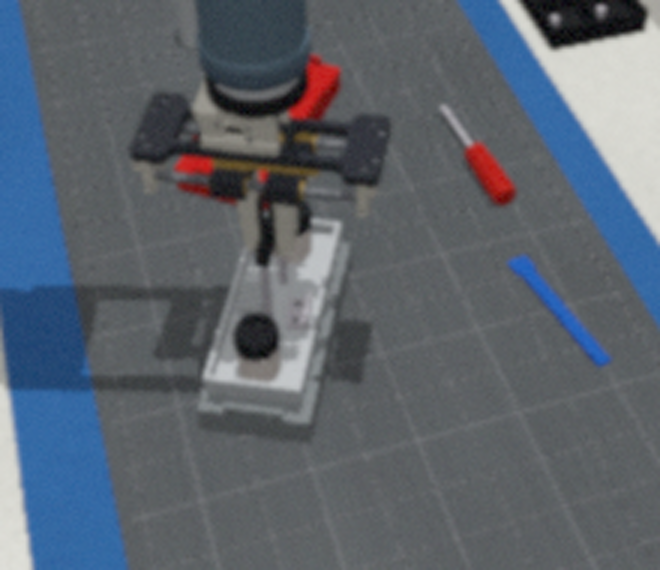

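The grip measures 12.0 mm, which matches the bar. The load is 3.9 N (≈0.4 kg), so the whole caddy is being carried, and it is up out of the lips and looks level. Continuing the lift.

```bash
python3 - <<'E'
from h import *
bot.move_straight([*C,.111+.105],vel=.05); bot.sleep(1.0)
print("F",np.round(telemetry.get_contact_force(),1),"w",telemetry.get_width()*93,telemetry.get_tcp_pos(),"qv",np.abs(telemetry.get_qvel()).max(),telemetry.get_time())
ex3=ex; ey=np.array([-ex[1],ex[0]])
for n in ("side","top","wrist"):
    s=snapshot(n)
    if n=="wrist": save(s["image"],"w4.png"); continue
    W=cloud(s); P=W.reshape(-1,3); Cc=s["image"].reshape(-1,3).astype(int)
    if n=="side": save(cv2.resize(s["image"][110:320,120:340],None,fx=2.7,fy=2.7,interpolation=cv2.INTER_CUBIC),"s4.png")
    a=(P[:,:2]-C)@ex; b=(P[:,:2]-C)@ey
    for lab,k in (("L",1),("R",-1)):
        m=(np.hypot(a-k*.068,b)<.013)&(P[:,2]>.17)&(P[:,2]<.21)&(Cc.max(1)<70)
        print(n,"cap",lab,np.median(P[m,2]) if m.any() else None,m.sum())
    # tray rim/floor plane
    m=(abs(a)<.097)&(abs(b)<.042)&(P[:,2]>.125)&(P[:,2]<.165)&(Cc.min(1)>90)
    if m.sum()>30:
        r=np.linalg.lstsq(np.c_[a[m],b[m],np.ones(m.sum())],P[m,2],rcond=None)[0]; print("tilt deg",np.degrees(r[:2]).round(2),"z",r[2].round(4),m.sum(),"a",a[m].min(),a[m].max())
E
```

```text
F [ 0.5 -0.7 -3.2] w 11.126764795486157 [ 0.50630934 -0.05452088  0.21599669] qv 0.0012342772361051066 29.4583
side cap L 0.1925074787455769 8
side cap R 0.19270561634311012 76
tilt deg [-0.72  0.92] z 0.1462 1532 a -0.09665612870379554 0.09683473799388075
top cap L None 0
top cap R 0.19055112539290509 39
tilt deg [1.63 4.15] z 0.1413 401 a -0.07709955948831869 0.09509693435637641
```

View pics/s4.png

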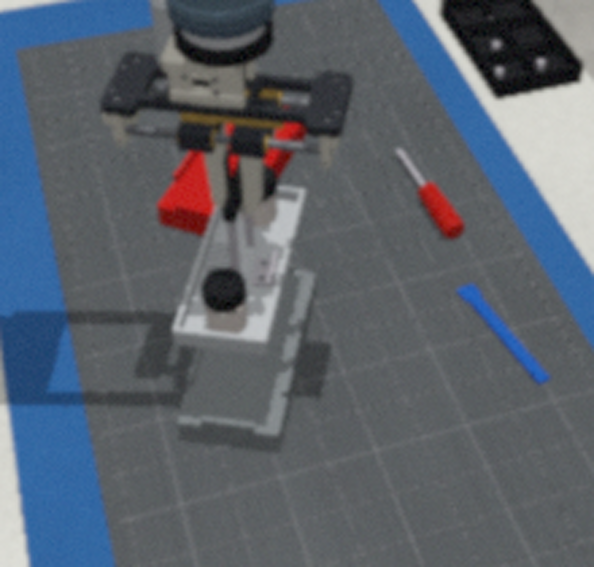

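View pics/w4.png

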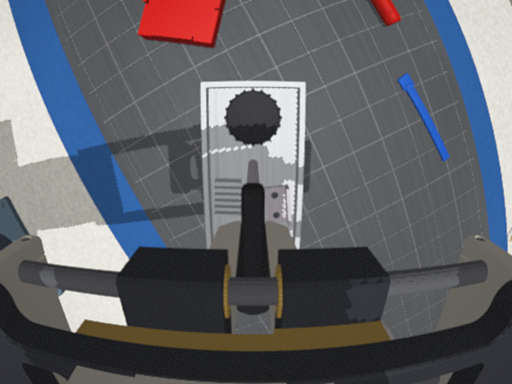

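```bash
python3 - <<'E'
from h import *
w=[]
for _ in range(6): bot.sleep(.1); w.append(round(float(telemetry.get_width()*93),2))
print(w,np.round(telemetry.get_contact_force(),1),telemetry.get_time())
if min(w)>9: bot.sign_off(); print("signed")
E
```

```text
[11.46, 11.91, 11.57, 11.51, 11.69, 11.92] [ 0.1 -0.5 -4.3] 30.2083
the job is handed in; nothing more can be done
signed
```

I pressed both caps home, lifted the caddy by its handle, and handed the job in with the arm still holding it, at about 30 s of the 58 s allowed.

- **Caps:** each one slid at about 2–5 N, then hit a hard stop at z = 0.0861 m, where fully home is 0.086 m. Peak push was about 24 N.
- **Lift:** I raised the caddy 105 mm straight up, so its underside is about 10.5 cm above the stand's top face and 9.7 cm above the lips. The grip reads about 11.1–12.0 mm (noisy) on the 12 mm bar, and the load of about 4 N matches the whole caddy, with no sign of slip.
- **Position and level:** the arm was still when last checked and stayed on the stand's measured centre line. The side camera put the two cap tops within 0.2 mm of each other in height. A plane fit to the tray from that camera gave under 1° of tilt.
- **Tray and bench:** the heat sink and bracket are still in the tray. The driver, the pry bar and the red look-alike stand look undisturbed. The spray can and wash bottle were outside the final pictures, but the arm never went near them.

**Check that disagreed:** the top camera's tray fit gave 1.6° and 4.2° of tilt. The gripper hid most of the tray in that view, so I trusted the side camera and the pictures instead.

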